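# Clear the saw table: sort offcuts and flange

## Task

Clear up the saw table: put the two pale pine offcuts in the yellow tray, the two dark walnut offcuts in the green tray and the steel blade flange in the round metal dish. Set each one down rather than dropping it, flat on the floor of its container and the same way up as it lies now, with the two in a tray side by side, neither on top of the other. Leave the tape measure and the sanding block where they lie.

Things in the scene. Friction and masses are not known exactly. Their poses are not given: they have to be found in the camera images.
- pine_tenon_mid (a point): Pale pine offcut with a tenon: a block 40 x 36 x 26 mm with a tongue 18 mm wide and 12 mm high sticking out 16 mm at its +x end. Overall 56 mm long (its x), 36 mm wide (its y), 26 mm high (z up), lying flat on the table; this point is its centre, 13 mm above its underside. Grip it across the 36 mm width. The full-width block reaches from 28 mm behind to 12 mm ahead of this point. About 25 g.
- pine_groove_mid (a point): Pale pine offcut with a groove 12 mm wide and 12 mm deep along the middle of its top. 56 mm long (its x), 36 mm wide (its y), 26 mm high (z up), lying flat on the table; this point is its centre, 13 mm above its underside. Grip it across the 36 mm width. About 25 g.
- walnut_lap_mid (a point): Dark brown walnut offcut with a half lap: the +x half is only 14 mm high, the -x half the full height. 56 mm long (its x), 36 mm wide (its y), 26 mm high (z up), lying flat on the table; this point is its centre, 13 mm above its underside. Grip it across the 36 mm width. About 30 g.
- walnut_dado_mid (a point): Dark brown walnut offcut with a notch 16 mm wide and 12 mm deep cut across the middle of its top (along y). 56 mm long (its x), 36 mm wide (its y), 26 mm high (z up), lying flat on the table; this point is its centre, 13 mm above its underside. Grip it across the 36 mm width. About 33 g.
- flange_mid (a point): Steel saw-blade flange: a disc 54 mm in diameter and 12 mm thick with a hub 34 mm in diameter on top, 24 mm high in all, lying hub up on the table; this point is on its axis, 12 mm above its underside, z up along the axis. Grip it across the 54 mm disc. About 0.22 kg.
- tray_yellow: Yellow plastic tray, 160 mm x 120 mm outside, 30 mm high, walls and floor 5 mm thick (inside 150 x 110 mm, inner floor 5 mm above the table), fixed to the table. Origin: centre of its underside, on the table; y along its 160 mm side, x along its 120 mm side, z up.
- tray_green: Green plastic tray, 160 mm x 120 mm outside, 30 mm high, walls and floor 5 mm thick (inside 150 x 110 mm, inner floor 5 mm above the table), fixed to the table. Origin: centre of its underside, on the table; y along its 160 mm side, x along its 120 mm side, z up.
- dish: Round pale silvery-white metal parts dish, 140 mm in outside diameter, 26 mm high, wall 4 mm, inner floor 5 mm above the table, fixed to the table. Origin: centre of its underside, on the table.
- tape_mid (a point): Black tape measure with a red round label, 56 x 52 x 32 mm, loose on the table; this point is its centre, 16 mm up. To be left alone.
- sander_mid (a point): Grey plastic sanding block with a black sole, 58 x 38 x 28 mm, loose on the table; this point is its centre, 14 mm up. To be left alone.
Not all that is in view belongs to the job. Leave any blue or orange look-alike of the part that bears walnut_lap_mid alone. What is shaped like the part that bears walnut_dado_mid but orange or purple is not meant.

How it is judged:
By the outcome, as a careful person would: the job done as asked, in the order asked, and still so for the second after the job is handed in, with the robot touching nothing.
It also fails if it takes over 109 s, if anything falls off the work surface, if the arm or the gripper's body presses on something with over 40 N, if the wrist force passes 120 N, or if a joint passes its speed limit or range.

## Robot

A 6-joint arm with a two-finger parallel gripper is mounted at the origin on the work surface. World frame = base frame: x ahead of the robot, y to its left, z up, the work surface at z = 0. Lengths are in m, angles in degrees, forces in N, time in s.
With the tool pointing down it reaches from about 0.4 to 0.825 m from the base axis. Payload 7 kg.
Tool frame: the origin (TCP) lies on the centre line of the jaws, within the pads' length; the fingertips stand 19 mm ahead of it and the grasp point (between the pads) is the TCP; z points along the fingers, y is the line along which they close (so a half turn about z gives the same grasp; the last joint's range is limited). The gripper opens to 88 mm and grips with 3 to 60 N. Pads are 19 mm wide; open, the fingers measure 130 mm over their backs; the gripper's body (78 mm by 193 mm) begins 47 mm behind the grasp point.
Start: joints at [-52.592, 20.546, 0.682, 0, -70.136, -16.507], TCP at [0.241, -0.631, 0.246] pointing down, gripper open.
Joint ranges: [-176.03, 176.03], [-82.01, 121.73], [-58.28, 71.71], [-173.87, 95.51], [-174.79, -0.11], [-173.66, 173.66]. Speed limits (degrees/s): [136.94, 136.94, 172.46, 180, 180, 180].

## Interface

Orientations are given as [roll, pitch, yaw] about the fixed x, y, z axes, in that order (R = Rz(yaw) Ry(pitch) Rx(roll)).
In Python, from plant import get_state, capture, close_job gives the robot as it stands.
- The arm moves only by the tool apply_moves, never from a script. Its argument "targets" is a list of rows, each a list of 7 numbers: the opening, from 0 (shut) to 1 (fully open), then the shift along the tool's x, y, z normalised to -1 to 1, where 1 is 1000 mm, then the turn, a rotation vector about the tool's x, y, z normalised to -1 to 1, where 1 is 90 degrees. In form: [[claw, tx, ty, tz, ax, ay, az], ...]. A call has 1 to 20 rows; each row shifts and turns the commanded pose from where the row before left it, along the tool's axes as they then stand; what a row does not reach is not made up. A row lasts 1/12 s, in which the tool goes at most 41.7 mm and 7.16 degrees, less where a joint would pass 70% of its speed; a pose out of reach is approached as far as the arm can. A call with a number of a shift or a turn outside -1 to 1 is refused whole. A call with a gripper value outside its range is refused whole. The fingers move at their own pace and stop on an object; "newtons" is the grip in N (left out, the last holds). Time passes only in rows, so rows that do not move let the fingers close. It gives the time, the measured TCP pose, the force, the opening and the grip force at its end, in the units of the state.
- get_state(): the state, without advancing time (a new reading comes with each control period).
- capture(name): name is "scene" or "top"; returns a dict with "frame" (420x560x3 uint8, red, green, blue), "range_z" (420x560 float32, m along the optical axis (not along the pixel's ray), 0 where there is no reading), "camera_matrix" (3x3 intrinsics, pixels), "T" (4x4, takes a point from camera to world coordinates). Camera axes: x right, y down, z forward; pixel columns grow to the right and rows downward; lengths in m; the calibration is good to about 2 mm. A picture is of the moment at which its call begins.
- close_job(): hands the job in; it is judged then, once.
The state is a dict: "time_s": time; "joints": joint angles; "qd": joint speeds; "joint_torque": joint torques, N m; "tcp_pos": TCP position; "eef_rot": TCP orientation; "contact_force": force on the tool from outside, world axes, zero at the start; "moment": the same for the moment, N m; "gripper_width": finger opening in m; "gripper_force": force on a finger pad.
Only numpy, scipy, OpenCV 4.12 (cv2) and the standard library are available. Lean on these libraries where they do the work, as an engineer would, in place of code of your own. Each camera call takes 0.05 s, during which the arm holds its last target. There are 200 camera calls.

## Working session

There is one attempt and no reset: what is moved stays moved. The work goes in short steps, Python scripts to look and compute and a tool call to move; the robot and the scene stay as the last step left them, time stands still between calls to the robot, and variables do not carry over. Pictures are saved under pics/ and viewed, at most 14 in all, crops included, and the job is handed in when it is done.

Besides the shell and the picture viewer there is one more tool, called after ">>>" as name([rows], argument=value, ...), one row to a line, values as JSON. apply_moves: Moves the arm, as the interface text tells. Scaled input: -1 to 1 covers 1000 mm each way for a shift and 90 degrees each way for a turn. Its arguments: {"type":"object","properties":{"targets":{"type":"array","items":{"type":"array","items":{"type":"number"}}},"newtons":{"type":"number"}},"required":["targets"]}

```bash
mkdir -p pics; ls; python3 - <<'E'
from plant import *
import cv2
s=get_state();print(s)
for n in("top","scene"):
    c=capture(n);cv2.imwrite(f"pics/{n}0.png",c["frame"][:,:,::-1]);print(c["camera_matrix"],c["T"])
E
```

```text
pics
{'time_s': 0.0, 'joints': array([-5.25919513e+01,  2.05907190e+01,  6.33068215e-01, -2.05984509e-02,
       -7.01350421e+01, -1.65080970e+01]), 'qd': array([ 0.00185431, -0.0066227 , -0.05718656,  0.02380415,  0.07491349,
       -0.04052777]), 'joint_torque': array([-2.02676752e-04, -5.82715738e+01,  2.93034106e+01,  6.99654311e+00,
        6.91700276e-03, -1.61505550e-04]), 'tcp_pos': array([ 0.24062498, -0.63015964,  0.24462388]), 'eef_rot': array([ 1.79905625e+02, -7.77575350e-03, -1.59107057e+02]), 'contact_force': array([ 0.03278383,  0.14915504, -0.12885131]), 'moment': array([0.02740135, 0.00896858, 0.0003677 ]), 'gripper_force': 0.0, 'gripper_width': 0.08802666849972483}
[[424.70387628   0.         282.5749626 ]
 [  0.         424.70387628 208.7921474 ]
 [  0.           0.           1.        ]] [[-0.01845143 -0.99331001  0.11399457  0.39231413]
 [-0.9997632   0.01964547  0.00935997 -0.02088406]
 [-0.01153683 -0.11379487 -0.99343728  1.03656577]
 [ 0.          0.          0.          1.        ]]
[[436.69514951   0.         281.24237292]
 [  0.         436.69514951 212.29136648]
 [  0.           0.           1.        ]] [[-0.03821881  0.84114102 -0.53946372  1.01808349]
 [ 0.99923928  0.03636083 -0.01409762 -0.00125493]
 [ 0.00775726 -0.53959214 -0.84189082  0.83243609]
 [ 0.          0.          0.          1.        ]]
```

View pics/top0.png

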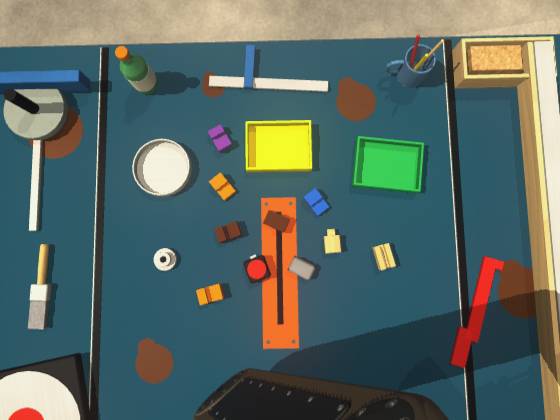

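View pics/scene0.png

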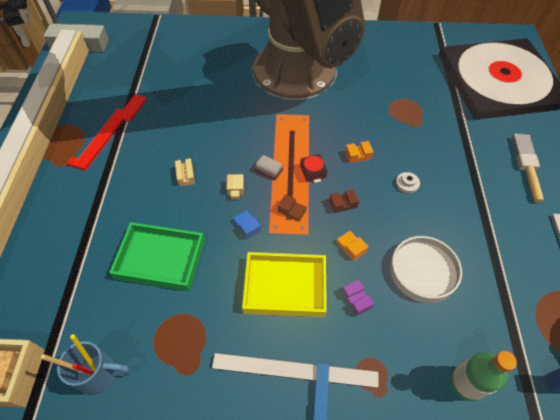

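The top view has image up as +x and image right as -y. Candidates by top-view pixel:
- **Pine:** tenon (332,242) and groove (384,257).
- **Walnut:** dark blocks at (229,231) and (277,220).
- **Look-alikes to leave:** orange (222,187) and (209,294), blue (317,202), purple (220,138).
- **Flange:** (165,259).
- **Leave in place:** tape (256,268) and sander (302,267).

Next is a close crop of these, plus measurements.

```bash
cat > h.py <<'E'
from plant import *
import cv2, numpy as np
def world(c):
    K,T=c["camera_matrix"],c["T"];z=c["range_z"]
    v,u=np.mgrid[:z.shape[0],:z.shape[1]]
    p=np.stack([(u-K[0,2])/K[0,0]*z,(v-K[1,2])/K[1,1]*z,z],-1)@T[:3,:3].T+T[:3,3]
    p[z==0]=np.nan
    return p
def ortho(c,x0=.2,x1=.75,y0=-.4,y1=.4,lo=.006,hi=.06,s=1000):
    """points above table in xy, with pixel heights"""
    p=world(c); m=(p[...,2]>lo)&(p[...,2]<hi)&(p[...,0]>x0)&(p[...,0]<x1)&(p[...,1]>y0)&(p[...,1]<y1)
    return p,m
E
python3 - <<'E'
from h import *
for n in("top","scene"):
    c=capture(n);p,m=ortho(c,.2,.72,-.34,.34)
    k,l,st,ce=cv2.connectedComponentsWithStats(m.astype(np.uint8))
    print(n,'table z',np.nanmedian(p[150:350,150:400,2]))
    for i in range(1,k):
        if st[i,4]<60: continue
        q=p[l==i]; zt=np.percentile(q[:,2],97)
        t=q[q[:,2]>.008]; r=cv2.minAreaRect((t[:,:2]*1000).astype(np.float32))
        print(ce[i].round(),st[i,4],'zmax %.3f'%zt,'rect c',np.round(r[0]),'sz',np.round(r[1]),'ang %.0f'%r[2],np.median(c["frame"][l==i],0))
    fr=c["frame"][:,:,::-1]
    if n=="top": cv2.imwrite("pics/crop.png",cv2.resize(fr[170:310,140:410],None,fx=2.9,fy=2.9,interpolation=cv2.INTER_CUBIC))
E
```

```text
top table z 0.0010879559317875653
[276. 150.] 1215 zmax 0.033 rect c [663.  -3.] sz [115. 160.] ang 0 [244. 249.  40.]
[220. 138.] 360 zmax 0.029 rect c [688. 140.] sz [57. 36.] ang 29 [165.  81. 179.]
[296. 149.] 131 zmax 0.010 rect c [661. -48.] sz [40. 49.] ang 74 [244. 251.  41.]
[383. 164.] 1571 zmax 0.033 rect c [ 614. -267.] sz [160. 123.] ang 83 [ 58. 203.  86.]
[166. 166.] 951 zmax 0.028 rect c [619. 276.] sz [140. 127.] ang 0 [232. 226. 203.]
[409. 161.] 103 zmax 0.009 rect c [ 620. -325.] sz [27. 46.] ang 88 [ 59. 208.  87.]
[159. 171.] 72 zmax 0.010 rect c [615. 296.] sz [51. 22.] ang 27 [244. 242. 224.]
[222. 186.] 359 zmax 0.029 rect c [568. 136.] sz [56. 36.] ang 38 [244. 160.  34.]
[316. 201.] 366 zmax 0.029 rect c [526. -92.] sz [56. 36.] ang 37 [ 61. 120. 219.]
[276. 221.] 355 zmax 0.029 rect c [482.   6.] sz [56. 36.] ang 64 [118.  65.  42.]
[227. 231.] 377 zmax 0.029 rect c [458. 122.] sz [36. 56.] ang 19 [114.  64.  44.]
[332. 242.] 322 zmax 0.030 rect c [ 431. -127.] sz [55. 36.] ang 4 [243. 228. 132.]
[384. 256.] 409 zmax 0.030 rect c [ 392. -249.] sz [56. 37.]
[... 875 characters left out ...]
] ang 4 [228.  201.  127.5]
[344. 201.] 473 zmax 0.030 rect c [457. 125.] sz [40. 58.] ang 19 [107.  63.  44.]
[291. 207.] 450 zmax 0.029 rect c [481.   8.] sz [58. 40.] ang 65 [130.  70.  42.]
[247. 224.] 429 zmax 0.029 rect c [525. -90.] sz [59. 36.] ang 36 [ 72. 121. 198.]
[162. 255.] 2761 zmax 0.032 rect c [ 614. -265.] sz [161. 122.] ang 83 [ 53. 181.  82.]
[353. 245.] 491 zmax 0.029 rect c [569. 139.] sz [57. 38.] ang 39 [230. 154.  26.]
[422. 269.] 2401 zmax 0.028 rect c [619. 278.] sz [140. 123.] ang 0 [225. 214. 196.]
[285. 279.] 2746 zmax 0.032 rect c [662.  -1.] sz [115. 160.] ang 0 [232. 235.   0.]
[358. 297.] 614 zmax 0.030 rect c [688. 143.] sz [57. 37.] ang 29 [163.  89. 168.]
```

View pics/crop.png

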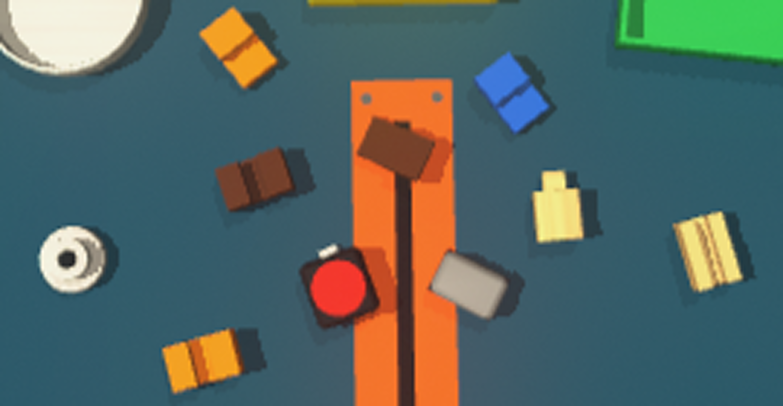

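The crop shows the dado walnut at (255,180), with its notch running across. The lap walnut is at (397,150) on the orange insert, the tenon pine at (557,205) and the groove pine at (708,252). The orange and blue blocks are look-alikes and stay put. My bounds cropped the containers, so I'll re-measure those and write the move helper.

```bash
cat >> h.py <<'E'
def plan(x,y,z,yaw,frm=None):
    """tool-frame deltas for a tool-down pose; turn first, then shift (mm)"""
    s=get_state();p=s["tcp_pos"]*1000 if frm is None else np.array(frm[:3],float)
    y0=s["eef_rot"][2] if frm is None else frm[3]
    dy=(yaw-y0+90)%180-90;t=np.radians(y0+dy);c,sn=np.cos(t),np.sin(t)
    d=np.array([x,y,z])-p
    print('t %.2f'%s["time_s"],'pos',p.round(1),'yaw %.1f'%y0,'rot',s["eef_rot"].round(2),'w %.4f'%s["gripper_width"],'F',s["contact_force"].round(1))
    print(' turn az total %.4f (rows %d of %.4f)'%(-dy/90,np.ceil(abs(dy)/7),-dy/90/max(1,np.ceil(abs(dy)/7))),'then tx %.4f ty %.4f tz %.4f'%((d[0]*c+d[1]*sn)/1000,(d[0]*sn-d[1]*c)/1000,-d[2]/1000))
E
python3 - <<'E'
from h import *
for n in("top","scene"):
    c=capture(n);p=world(c);h=cv2.cvtColor(c["frame"],cv2.COLOR_RGB2HSV)
    for name,b in dict(yellow=(.57,.76,-.12,.12),green=(.5,.72,-.4,-.15),dish=(.5,.72,.17,.39)).items():
        m=(p[...,2]>.015)&(p[...,2]<.05)&(p[...,0]>b[0])&(p[...,0]<b[1])&(p[...,1]>b[2])&(p[...,1]<b[3])
        m&={'yellow':(abs(h[...,0].astype(int)-29)<6)&(h[...,1]>120),'green':(abs(h[...,0].astype(int)-66)<15)&(h[...,1]>120),'dish':h[...,1]<70}[name]
        q=(p[m][:,:2]*1000).astype(np.float32)
        print(n,name,len(q),cv2.minAreaRect(q),cv2.minEnclosingCircle(q) if name=='dish' else '')
plan(394,-247.5,120,14)
E
```

```text
top yellow 634 ((665.6705932617188, -3.2260971069335938), (159.302490234375, 120.5304183959961), 89.92965698242188) 
top green 776 ((613.8464965820312, -268.09130859375), (161.30068969726562, 121.76239776611328), 82.8832015991211) 
top dish 444 ((618.8138427734375, 283.45037841796875), (138.6116943359375, 138.50714111328125), 54.04789352416992) ((619.1242065429688, 283.0097351074219), 70.4923324584961)
scene yellow 1202 ((665.587890625, -0.949554443359375), (159.1841583251953, 122.48067474365234), 89.52188873291016) 
scene green 1305 ((613.080810546875, -265.3629150390625), (162.00802612304688, 122.66633605957031), 82.72001647949219) 
scene dish 761 ((622.4846801757812, 259.1736145019531), (139.0240936279297, 193.66610717773438), 7.410775661468506) ((640.1767578125, 257.74884033203125), 106.74520111083984)
t 0.30 pos [ 240.7 -630.5  245.2] yaw -159.1 rot [ 1.7997e+02 -1.0000e-02 -1.5910e+02] w 0.0876 F [ 0.2 -0.3  0. ]
 turn az total 0.0767 (rows 1 of 0.0767) then tx -0.2414 ty 0.3345 tz 0.1252
```

>>> apply_moves([
  [0.7, 0, 0, 0.02, 0, 0, 0],
  [0.7, 0, 0, 0.02, 0, 0, 0],
], newtons=15)

```text
time_s: 0.47
tcp_pos: [0.2412, -0.6313, 0.2065]
eef_rot: [-179.8, 0.0, -159.1]
contact_force: [0.8, -0.3, -1.2]
gripper_width: 0.0791
gripper_force: 0.0
```

>>> apply_moves([
  [0.7, 0, 0, 0, 0, 0, 0.0767],
  [0.7, -0.0201, 0.0279, 0.009, 0, 0, 0],
  [0.7, -0.0201, 0.0279, 0.009, 0, 0, 0],
  [0.7, -0.0201, 0.0279, 0.009, 0, 0, 0],
  [0.7, -0.0201, 0.0279, 0.009, 0, 0, 0],
  [0.7, -0.0201, 0.0279, 0.009, 0, 0, 0],
  [0.7, -0.0201, 0.0279, 0.009, 0, 0, 0],
  [0.7, -0.0201, 0.0279, 0.009, 0, 0, 0],
  [0.7, -0.0201, 0.0279, 0.009, 0, 0, 0],
  [0.7, -0.0201, 0.0279, 0.009, 0, 0, 0],
  [0.7, -0.0201, 0.0279, 0.009, 0, 0, 0],
  [0.7, -0.0201, 0.0279, 0.009, 0, 0, 0],
  [0.7, -0.0201, 0.0279, 0.009, 0, 0, 0],
  [0.7, 0, 0, 0, 0, 0, 0],
  [0.7, 0, 0, 0, 0, 0, 0],
  [0.7, 0, 0, 0, 0, 0, 0],
])

```text
time_s: 1.8
tcp_pos: [0.3941, -0.2473, 0.0978]
eef_rot: [-180.0, 0.0, -165.9]
contact_force: [0.5, -0.2, 0.9]
gripper_width: 0.0616
gripper_force: 0.0
```

```bash
python3 - <<'E'
from h import *
plan(393,-247.5,22.5,14)
print(get_state()["joints"].round(1))
f=capture("scene")["frame"][:,:,::-1];cv2.imwrite("pics/a.png",cv2.resize(f[80:280,60:340],None,fx=2.5,fy=2.5))
E
```

```text
t 1.80 pos [ 394.1 -247.3   97.8] yaw -165.9 rot [-1.7999e+02  1.0000e-02 -1.6592e+02] w 0.0616 F [ 0.5 -0.2  0.9]
 turn az total 0.0008 (rows 1 of 0.0008) then tx 0.0011 ty 0.0001 tz 0.0753
[ -7.8   9.9 -36.4   0.  -43.8 -68.2]
```

View pics/a.png

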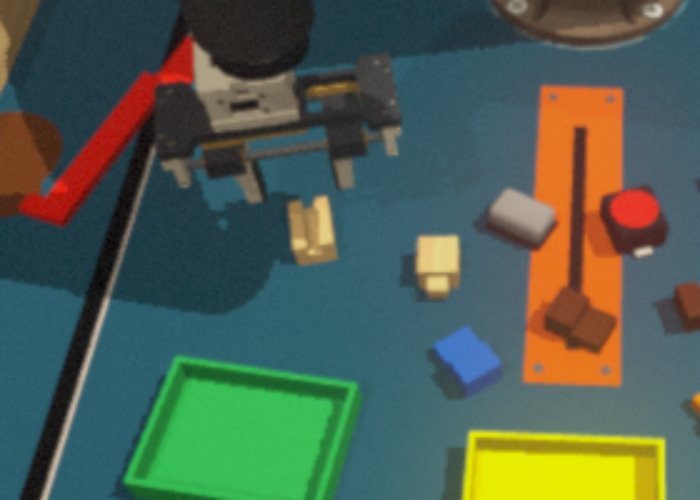

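The picture shows the open gripper straddling and above the groove pine (313,230), and the path down is clear. I'll descend and grip.

>>> apply_moves([
  [0.7, -0.001, 0, 0.02, 0, 0, 0],
  [0.7, 0, 0, 0.02, 0, 0, 0],
  [0.7, 0, 0, 0.02, 0, 0, 0],
  [0.7, 0, 0, 0.015, 0, 0, 0],
  [0.7, 0, 0, 0, 0, 0, 0],
  [0, 0, 0, 0, 0, 0, 0],
  [0, 0, 0, 0, 0, 0, 0],
  [0, 0, 0, 0, 0, 0, 0],
  [0, 0, 0, 0, 0, 0, 0],
  [0, 0, 0, 0, 0, 0, 0],
  [0, 0, 0, 0, 0, 0, 0],
], newtons=15)

```text
time_s: 2.77
tcp_pos: [0.3953, -0.2473, 0.0234]
eef_rot: [-180.0, 0.1, -166.0]
contact_force: [-2.1, -0.4, 6.8]
gripper_width: 0.0361
gripper_force: 15.0
```

>>> apply_moves([
  [0, 0, 0, -0.015, 0, 0, 0],
  [0, 0, 0, -0.02, 0, 0, 0],
  [0, 0, 0, -0.02, 0, 0, -0.0704],
  [0, 0, 0, -0.02, 0, 0, -0.0704],
  [0, 0, 0, -0.01, 0, 0, -0.0704],
  [0, 0, 0, 0, 0, 0, -0.0704],
  [0, 0, 0, 0, 0, 0, -0.0704],
  [0, 0, 0, 0, 0, 0, -0.0704],
  [0, 0, 0, 0, 0, 0, -0.0704],
  [0, 0, 0, 0, 0, 0, -0.0704],
  [0, 0, 0, 0, 0, 0, -0.0704],
  [0, 0, 0, 0, 0, 0, -0.0704],
  [0, 0, 0, 0, 0, 0, -0.0704],
  [0, 0, 0, 0, 0, 0, -0.0704],
  [0, 0, 0, 0, 0, 0, 0],
])

```text
time_s: 4.02
tcp_pos: [0.3948, -0.247, 0.1078]
eef_rot: [-180.0, 0.0, -89.7]
contact_force: [-0.5, -0.2, -0.2]
gripper_width: 0.0358
gripper_force: 15.0
```

```bash
python3 - <<'E'
from h import *
plan(665.5,-38,70,-90)
E
```

```text
t 4.02 pos [ 394.8 -247.   107.8] yaw -89.7 rot [-179.98    0.    -89.67] w 0.0358 F [-0.5 -0.2 -0.2]
 turn az total 0.0037 (rows 1 of 0.0037) then tx -0.2090 ty -0.2707 tz 0.0378
```

>>> apply_moves([
  [0, -0.0174, -0.0226, 0, 0, 0, 0.0037],
  [0, -0.0174, -0.0226, 0, 0, 0, 0],
  [0, -0.0174, -0.0226, 0, 0, 0, 0],
  [0, -0.0174, -0.0226, 0, 0, 0, 0],
  [0, -0.0174, -0.0226, 0, 0, 0, 0],
  [0, -0.0174, -0.0226, 0, 0, 0, 0],
  [0, -0.0174, -0.0226, 0, 0, 0, 0],
  [0, -0.0174, -0.0226, 0, 0, 0, 0],
  [0, -0.0174, -0.0226, 0.01, 0, 0, 0],
  [0, -0.0174, -0.0226, 0.01, 0, 0, 0],
  [0, -0.0174, -0.0226, 0.01, 0, 0, 0],
  [0, -0.0174, -0.0226, 0.01, 0, 0, 0],
  [0, 0, 0, 0, 0, 0, 0],
  [0, 0, 0, 0, 0, 0, 0],
])

```text
time_s: 5.18
tcp_pos: [0.6672, -0.0386, 0.0661]
eef_rot: [179.9, -0.0, -90.4]
contact_force: [-0.1, -0.4, 0.0]
gripper_width: 0.0357
gripper_force: 15.0
```

```bash
python3 - <<'E'
from h import *
plan(665.5,-38,28.5,-90)
f=capture("scene")["frame"][:,:,::-1];cv2.imwrite("pics/b.png",cv2.resize(f[140:340,180:460],None,fx=2.5,fy=2.5))
E
```

```text
t 5.18 pos [667.2 -38.6  66.1] yaw -90.4 rot [ 1.7988e+02 -2.0000e-02 -9.0420e+01] w 0.0357 F [-0.1 -0.4  0. ]
 turn az total -0.0047 (rows 1 of -0.0047) then tx -0.0006 ty 0.0017 tz 0.0376
```

View pics/b.png

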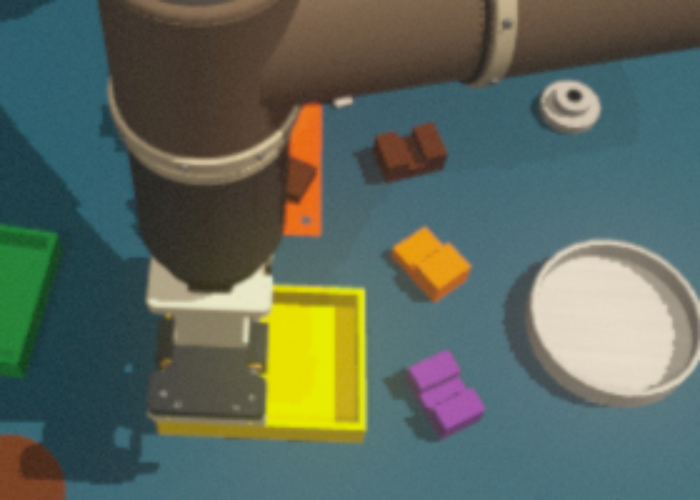

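The gripper is over the left half of the yellow tray, at about (210,350). I'll lower the last bit slowly.

>>> apply_moves([
  [0, 0, 0.0015, 0.018, 0, 0, -0.004],
  [0, 0, 0, 0.014, 0, 0, 0],
  [0, 0, 0, 0.003, 0, 0, 0],
  [0, 0, 0, 0.001, 0, 0, 0],
  [0, 0, 0, 0, 0, 0, 0],
  [0, 0, 0, 0, 0, 0, 0],
])

```text
time_s: 5.73
tcp_pos: [0.666, -0.0398, 0.0328]
eef_rot: [-179.9, 0.0, -90.0]
contact_force: [-0.1, 0.1, -1.2]
gripper_width: 0.0357
gripper_force: 15.0
```

>>> apply_moves([
  [0, 0, 0, 0.002, 0, 0, 0],
  [0, 0, 0, 0.001, 0, 0, 0],
  [0, 0, 0, 0.0005, 0, 0, 0],
  [0, 0, 0, 0.0005, 0, 0, 0],
  [0, 0, 0, 0, 0, 0, 0],
  [0, 0, 0, 0, 0, 0, 0],
])

```text
time_s: 6.23
tcp_pos: [0.6657, -0.0396, 0.0285]
eef_rot: [-180.0, -0.0, -89.9]
contact_force: [-1.4, 0.6, 5.8]
gripper_width: 0.0363
gripper_force: 15.0
```

Contact at about 6 N. I'll release, lift and turn towards the tenon pine.

>>> apply_moves([
  [0.62, 0, 0, 0, 0, 0, 0],
  [0.62, 0, 0, 0, 0, 0, 0],
  [0.62, 0, 0, 0, 0, 0, 0],
  [0.62, 0, 0, -0.01, 0, 0, 0],
  [0.62, 0, 0, -0.02, 0, 0, 0],
  [0.62, 0, 0, -0.03, 0, 0, 0],
  [0.7, 0, 0, -0.012, 0, 0, 0.0735],
  [0.7, 0, 0, 0, 0, 0, 0.0735],
  [0.7, 0, 0, 0, 0, 0, 0.0735],
  [0.7, 0, 0, 0, 0, 0, 0.0735],
  [0.7, 0, 0, 0, 0, 0, 0.0735],
  [0.7, 0, 0, 0, 0, 0, 0.0735],
  [0.7, 0, 0, 0, 0, 0, 0.0735],
  [0.7, 0, 0, 0, 0, 0, 0.0735],
  [0.7, 0, 0, 0, 0, 0, 0.0735],
  [0.7, 0, 0, 0, 0, 0, 0.0735],
  [0.7, 0, 0, 0, 0, 0, 0.0735],
  [0.7, 0, 0, 0, 0, 0, 0.0735],
  [0.7, 0, 0, 0, 0, 0, 0.0735],
  [0.7, 0, 0, 0, 0, 0, 0],
])

```text
time_s: 7.9
tcp_pos: [0.6656, -0.0396, 0.1002]
eef_rot: [180.0, 0.0, -176.2]
contact_force: [-0.8, 0.5, -0.0]
gripper_width: 0.0616
gripper_force: 0.0
```

```bash
python3 - <<'E'
from h import *
plan(427,-125.5,100,4)
E
```

```text
t 7.90 pos [665.6 -39.6 100.2] yaw -176.2 rot [ 1.8000e+02  2.0000e-02 -1.7624e+02] w 0.0616 F [-0.8  0.5 -0. ]
 turn az total -0.0027 (rows 1 of -0.0027) then tx 0.2440 ty -0.0690 tz 0.0002
```

>>> apply_moves([
  [0.7, 0.0271, -0.0077, 0, 0, 0, 0],
  [0.7, 0.0271, -0.0077, 0, 0, 0, 0],
  [0.7, 0.0271, -0.0077, 0, 0, 0, 0],
  [0.7, 0.0271, -0.0077, 0, 0, 0, 0],
  [0.7, 0.0271, -0.0077, 0, 0, 0, 0],
  [0.7, 0.0271, -0.0077, 0, 0, 0, 0],
  [0.7, 0.0271, -0.0077, 0, 0, 0, 0],
  [0.7, 0.0271, -0.0077, 0, 0, 0, 0],
  [0.7, 0.0271, -0.0077, 0, 0, 0, 0],
  [0.7, 0, 0, 0, 0, 0, 0],
  [0.7, 0, 0, 0.02, 0, 0, 0],
  [0.7, 0, 0, 0.02, 0, 0, 0],
  [0.7, 0, 0, 0, 0, 0, 0],
])

```text
time_s: 8.98
tcp_pos: [0.4255, -0.1261, 0.0577]
eef_rot: [180.0, -0.2, -175.8]
contact_force: [-0.6, -0.5, -0.3]
gripper_width: 0.0613
gripper_force: 0.0
```

>>> apply_moves([
  [0.7, 0, 0, 0.017, 0, 0, 0],
  [0.7, 0, 0, 0.015, 0, 0, 0],
  [0.7, 0, 0, 0.005, 0, 0, 0],
  [0.7, 0, 0, 0, 0, 0, 0],
  [0, 0, 0, 0, 0, 0, 0],
  [0, 0, 0, 0, 0, 0, 0],
  [0, 0, 0, 0, 0, 0, 0],
  [0, 0, 0, 0, 0, 0, 0],
  [0, 0, 0, 0, 0, 0, 0],
  [0, 0, 0, 0, 0, 0, 0],
])

```text
time_s: 9.82
tcp_pos: [0.4275, -0.126, 0.0232]
eef_rot: [180.0, 0.1, -175.9]
contact_force: [-0.8, 1.2, 6.9]
gripper_width: 0.0357
gripper_force: 15.0
```

>>> apply_moves([
  [0, 0, 0, -0.015, 0, 0, 0],
  [0, 0, 0, -0.02, 0, 0, 0],
  [0, 0, 0, -0.02, 0, 0, -0.0735],
  [0, 0, 0, -0.02, 0, 0, -0.0735],
  [0, 0, 0, -0.01, 0, 0, -0.0735],
  [0, 0, 0, 0, 0, 0, -0.0735],
  [0, 0, 0, 0, 0, 0, -0.0735],
  [0, 0, 0, 0, 0, 0, -0.0735],
  [0, 0, 0, 0, 0, 0, -0.0735],
  [0, 0, 0, 0, 0, 0, -0.0735],
  [0, 0, 0, 0, 0, 0, -0.0735],
  [0, 0, 0, 0, 0, 0, -0.0735],
  [0, 0, 0, 0, 0, 0, -0.0735],
  [0, 0, 0, 0, 0, 0, -0.0735],
  [0, 0, 0, 0, 0, 0, -0.0735],
  [0, 0, 0, 0, 0, 0, 0],
  [0, 0, 0, 0, 0, 0, 0],
])

```text
time_s: 11.23
tcp_pos: [0.427, -0.126, 0.1076]
eef_rot: [180.0, 0.0, -90.1]
contact_force: [-0.1, 0.3, -0.4]
gripper_width: 0.0359
gripper_force: 15.0
```

```bash
python3 - <<'E'
from h import *
plan(666,31,60,-90)
E
```

```text
t 11.23 pos [ 427.  -126.   107.6] yaw -90.1 rot [180.     0.   -90.15] w 0.0359 F [-0.1  0.3 -0.4]
 turn az total -0.0017 (rows 1 of -0.0017) then tx -0.1570 ty -0.2390 tz 0.0476
```

>>> apply_moves([
  [0, -0.0157, -0.0239, 0, 0, 0, 0],
  [0, -0.0157, -0.0239, 0, 0, 0, 0],
  [0, -0.0157, -0.0239, 0, 0, 0, 0],
  [0, -0.0157, -0.0239, 0, 0, 0, 0],
  [0, -0.0157, -0.0239, 0, 0, 0, 0],
  [0, -0.0157, -0.0239, 0, 0, 0, 0],
  [0, -0.0157, -0.0239, 0, 0, 0, 0],
  [0, -0.0157, -0.0239, 0, 0, 0, 0],
  [0, -0.0157, -0.0239, 0, 0, 0, 0],
  [0, -0.0157, -0.0239, 0, 0, 0, 0],
  [0, 0, 0, 0, 0, 0, 0],
  [0, 0, 0, 0.02, 0, 0, 0],
  [0, 0, 0, 0.02, 0, 0, 0],
  [0, 0, 0, 0, 0, 0, 0],
])

```text
time_s: 12.4
tcp_pos: [0.6632, 0.0308, 0.0633]
eef_rot: [179.6, -0.1, -90.2]
contact_force: [-1.8, 0.3, -2.2]
gripper_width: 0.0357
gripper_force: 15.0
```

>>> apply_moves([
  [0, 0, 0, 0.02, 0, 0, 0],
  [0, 0, 0, 0.014, 0, 0, 0],
  [0, 0, 0, 0.003, 0, 0, 0],
  [0, 0, 0, 0.001, 0, 0, 0],
  [0, 0, 0, 0.001, 0, 0, 0],
  [0, 0, 0, 0.0005, 0, 0, 0],
  [0, 0, 0, 0.0005, 0, 0, 0],
  [0, 0, 0, 0, 0, 0, 0],
  [0, 0, 0, 0, 0, 0, 0],
])

```text
time_s: 13.15
tcp_pos: [0.6663, 0.0313, 0.0282]
eef_rot: [-179.9, 0.0, -89.9]
contact_force: [-1.3, 0.4, 2.2]
gripper_width: 0.0362
gripper_force: 15.0
```

>>> apply_moves([
  [0.62, 0, 0, 0, 0, 0, 0],
  [0.62, 0, 0, 0, 0, 0, 0],
  [0.62, 0, 0, 0, 0, 0, 0],
  [0.62, 0, 0, -0.01, 0, 0, 0],
  [0.62, 0, 0, -0.02, 0, 0, 0],
  [0.62, 0, 0, -0.03, 0, 0, 0],
  [0.7, 0, 0, -0.012, 0, 0, 0.0722],
  [0.7, 0, 0, 0, 0, 0, 0.0722],
  [0.7, 0, 0, 0, 0, 0, 0.0722],
  [0.7, 0, 0, 0, 0, 0, 0.0722],
  [0.7, 0, 0, 0, 0, 0, 0],
  [0.7, 0, 0, 0, 0, 0, 0],
])

```text
time_s: 14.15
tcp_pos: [0.6661, 0.0312, 0.1002]
eef_rot: [-180.0, 0.0, -115.7]
contact_force: [-0.4, -0.2, -0.6]
gripper_width: 0.0611
gripper_force: 0.0
```

```bash
python3 - <<'E'
from h import *
plan(481.5,7,100,64.3)
E
```

```text
t 14.15 pos [666.1  31.2 100.2] yaw -115.7 rot [-1.7997e+02  2.0000e-02 -1.1573e+02] w 0.0611 F [-0.4 -0.2 -0.6]
 turn az total -0.0003 (rows 1 of -0.0003) then tx 0.1019 ty 0.1558 tz 0.0002
```

>>> apply_moves([
  [0.7, 0.017, 0.026, 0, 0, 0, 0],
  [0.7, 0.017, 0.026, 0, 0, 0, 0],
  [0.7, 0.017, 0.026, 0, 0, 0, 0],
  [0.7, 0.017, 0.026, 0, 0, 0, 0],
  [0.7, 0.017, 0.026, 0, 0, 0, 0],
  [0.7, 0.017, 0.026, 0, 0, 0, 0],
  [0.7, 0, 0, 0, 0, 0, 0],
  [0.7, 0, 0, 0.02, 0, 0, 0],
  [0.7, 0, 0, 0.02, 0, 0, 0],
  [0.7, 0, 0, 0, 0, 0, 0],
])

```text
time_s: 14.98
tcp_pos: [0.4794, 0.0072, 0.0574]
eef_rot: [179.8, -0.1, -115.8]
contact_force: [-0.5, -0.3, -0.1]
gripper_width: 0.0618
gripper_force: 0.0
```

>>> apply_moves([
  [0.7, 0, 0, 0.017, 0, 0, 0],
  [0.7, 0, 0, 0.015, 0, 0, 0],
  [0.7, 0, 0, 0.005, 0, 0, 0],
  [0.7, 0, 0, 0, 0, 0, 0],
  [0, 0, 0, 0, 0, 0, 0],
  [0, 0, 0, 0, 0, 0, 0],
  [0, 0, 0, 0, 0, 0, 0],
  [0, 0, 0, 0, 0, 0, 0],
  [0, 0, 0, 0, 0, 0, 0],
  [0, 0, 0, 0, 0, 0, 0],
])

```text
time_s: 15.82
tcp_pos: [0.4814, 0.0079, 0.0232]
eef_rot: [-180.0, 0.0, -115.9]
contact_force: [-1.0, 0.3, 6.8]
gripper_width: 0.036
gripper_force: 15.0
```

>>> apply_moves([
  [0, 0, 0, -0.015, 0, 0, 0],
  [0, 0, 0, -0.02, 0, 0, 0],
  [0, 0, 0, -0.02, 0, 0, -0.0693],
  [0, 0, 0, -0.02, 0, 0, -0.0693],
  [0, 0, 0, -0.01, 0, 0, -0.0693],
  [0, 0, 0, 0, 0, 0, 0],
  [0, 0, 0, 0, 0, 0, 0],
])

```text
time_s: 16.4
tcp_pos: [0.4812, 0.0078, 0.1078]
eef_rot: [-179.9, 0.1, -97.4]
contact_force: [0.2, 0.6, -1.1]
gripper_width: 0.0361
gripper_force: 15.0
```

```bash
python3 - <<'E'
from h import *
plan(609,-302.4,108,82.8)
E
```

```text
t 16.40 pos [481.2   7.8 107.8] yaw -97.4 rot [-1.7994e+02  5.0000e-02 -9.7400e+01] w 0.0361 F [ 0.2  0.6 -1.1]
 turn az total -0.0022 (rows 1 of -0.0022) then tx 0.2918 ty -0.1657 tz -0.0002
```

>>> apply_moves([
  [0, 0.0243, -0.0138, 0, 0, 0, 0],
  [0, 0.0243, -0.0138, 0, 0, 0, 0],
  [0, 0.0243, -0.0138, 0, 0, 0, 0],
  [0, 0.0243, -0.0138, 0, 0, 0, 0],
  [0, 0.0243, -0.0138, 0, 0, 0, 0],
  [0, 0.0243, -0.0138, 0, 0, 0, 0],
  [0, 0.0243, -0.0138, 0, 0, 0, 0],
  [0, 0.0243, -0.0138, 0, 0, 0, 0],
  [0, 0.0243, -0.0138, 0, 0, 0, 0],
  [0, 0.0243, -0.0138, 0, 0, 0, 0],
  [0, 0.0243, -0.0138, 0, 0, 0, 0],
  [0, 0.0243, -0.0138, 0, 0, 0, 0],
  [0, 0, 0, 0, 0, 0, 0],
  [0, 0, 0, 0.02, 0, 0, 0],
  [0, 0, 0, 0.02, 0, 0, 0],
  [0, 0, 0, 0, 0, 0, 0],
])

```text
time_s: 17.73
tcp_pos: [0.6051, -0.3015, 0.0616]
eef_rot: [179.5, 0.1, -97.5]
contact_force: [-1.0, 0.6, -3.0]
gripper_width: 0.0357
gripper_force: 15.0
```

>>> apply_moves([
  [0, 0, 0, 0.02, 0, 0, 0],
  [0, 0, 0, 0.014, 0, 0, 0],
  [0, 0, 0, 0.003, 0, 0, 0],
  [0, 0, 0, 0.001, 0, 0, 0],
  [0, 0, 0, 0.001, 0, 0, 0],
  [0, 0, 0, 0.0005, 0, 0, 0],
  [0, 0, 0, 0.0005, 0, 0, 0],
  [0, 0, 0, 0, 0, 0, 0],
  [0, 0, 0, 0, 0, 0, 0],
])

```text
time_s: 18.48
tcp_pos: [0.6091, -0.3024, 0.0282]
eef_rot: [-179.9, -0.0, -97.2]
contact_force: [0.2, -0.6, 2.4]
gripper_width: 0.0356
gripper_force: 15.0
```

>>> apply_moves([
  [0.62, 0, 0, 0, 0, 0, 0],
  [0.62, 0, 0, 0, 0, 0, 0],
  [0.62, 0, 0, 0, 0, 0, 0],
  [0.62, 0, 0, -0.01, 0, 0, 0],
  [0.62, 0, 0, -0.02, 0, 0, 0],
  [0.62, 0, 0, -0.03, 0, 0, 0],
  [0.7, 0, 0, -0.012, 0, 0, -0.0728],
  [0.7, 0, 0, 0, 0, 0, -0.0728],
  [0.7, 0, 0, 0, 0, 0, -0.0728],
  [0.7, 0, 0, 0, 0, 0, -0.0728],
  [0.7, 0, 0, 0, 0, 0, 0],
  [0.7, 0, 0, 0, 0, 0, 0],
])

```text
time_s: 19.48
tcp_pos: [0.6087, -0.3025, 0.1002]
eef_rot: [-180.0, -0.0, -71.2]
contact_force: [-0.0, 0.2, -0.4]
gripper_width: 0.0614
gripper_force: 0.0
```

```bash
python3 - <<'E'
from h import *
plan(457.5,123.5,100,109)
E
```

```text
t 19.48 pos [ 608.7 -302.5  100.2] yaw -71.2 rot [-1.7998e+02 -1.0000e-02 -7.1220e+01] w 0.0614 F [-0.   0.2 -0.4]
 turn az total -0.0025 (rows 1 of -0.0025) then tx -0.4520 ty 0.0043 tz 0.0002
```

>>> apply_moves([
  [0.7, -0.02825, 0.0003, 0, 0, 0, -0.002],
  [0.7, -0.02825, 0.0003, 0, 0, 0, 0],
  [0.7, -0.02825, 0.0003, 0, 0, 0, 0],
  [0.7, -0.02825, 0.0003, 0, 0, 0, 0],
  [0.7, -0.02825, 0.0003, 0, 0, 0, 0],
  [0.7, -0.02825, 0.0003, 0, 0, 0, 0],
  [0.7, -0.02825, 0.0003, 0, 0, 0, 0],
  [0.7, -0.02825, 0.0003, 0, 0, 0, 0],
  [0.7, -0.02825, 0.0003, 0, 0, 0, 0],
  [0.7, -0.02825, 0.0003, 0, 0, 0, 0],
  [0.7, -0.02825, 0.0003, 0, 0, 0, 0],
  [0.7, -0.02825, 0.0003, 0, 0, 0, 0],
  [0.7, -0.02825, 0.0003, 0, 0, 0, 0],
  [0.7, -0.02825, 0.0003, 0, 0, 0, 0],
  [0.7, -0.02825, 0.0003, 0, 0, 0, 0],
  [0.7, -0.02825, 0.0003, 0, 0, 0, 0],
  [0.7, 0, 0, 0, 0, 0, 0],
  [0.7, 0, 0, 0.02, 0, 0, 0],
  [0.7, 0, 0, 0.02, 0, 0, 0],
  [0.7, 0, 0, 0, 0, 0, 0],
])

```text
time_s: 21.15
tcp_pos: [0.4542, 0.122, 0.0572]
eef_rot: [179.8, -0.1, -71.0]
contact_force: [-0.1, -0.5, 0.6]
gripper_width: 0.0614
gripper_force: 0.0
```

>>> apply_moves([
  [0.7, 0, 0, 0.017, 0, 0, 0],
  [0.7, 0, 0, 0.015, 0, 0, 0],
  [0.7, 0, 0, 0.005, 0, 0, 0],
  [0.7, 0, 0, 0, 0, 0, 0],
  [0, 0, 0, 0, 0, 0, 0],
  [0, 0, 0, 0, 0, 0, 0],
  [0, 0, 0, 0, 0, 0, 0],
  [0, 0, 0, 0, 0, 0, 0],
  [0, 0, 0, 0, 0, 0, 0],
  [0, 0, 0, 0, 0, 0, 0],
])

```text
time_s: 21.98
tcp_pos: [0.4562, 0.1232, 0.0232]
eef_rot: [-179.9, 0.0, -70.8]
contact_force: [-1.6, 1.1, 6.5]
gripper_width: 0.0357
gripper_force: 15.0
```

Gripped. I'll lift and turn to -97.2.

>>> apply_moves([
  [0, 0, 0, -0.015, 0, 0, 0],
  [0, 0, 0, -0.02, 0, 0, 0],
  [0, 0, 0, -0.02, 0, 0, 0.0731],
  [0, 0, 0, -0.02, 0, 0, 0.0731],
  [0, 0, 0, -0.01, 0, 0, 0.0731],
  [0, 0, 0, 0, 0, 0, 0.0731],
  [0, 0, 0, 0, 0, 0, 0],
  [0, 0, 0, 0, 0, 0, 0],
])

```text
time_s: 22.65
tcp_pos: [0.4556, 0.1229, 0.1075]
eef_rot: [180.0, 0.0, -97.0]
contact_force: [-0.5, -0.5, -0.4]
gripper_width: 0.036
gripper_force: 15.0
```

```bash
python3 - <<'E'
from h import *
plan(618,-231,108,82.8)
E
```

```text
t 22.65 pos [455.6 122.9 107.5] yaw -97.0 rot [ 1.800e+02  1.000e-02 -9.695e+01] w 0.0360 F [-0.5 -0.5 -0.4]
 turn az total 0.0027 (rows 1 of 0.0027) then tx 0.3308 ty -0.2054 tz -0.0005
```

>>> apply_moves([
  [0, 0.02363, -0.01467, 0, 0, 0, 0.0025],
  [0, 0.02363, -0.01467, 0, 0, 0, 0],
  [0, 0.02363, -0.01467, 0, 0, 0, 0],
  [0, 0.02363, -0.01467, 0, 0, 0, 0],
  [0, 0.02363, -0.01467, 0, 0, 0, 0],
  [0, 0.02363, -0.01467, 0, 0, 0, 0],
  [0, 0.02363, -0.01467, 0, 0, 0, 0],
  [0, 0.02363, -0.01467, 0, 0, 0, 0],
  [0, 0.02363, -0.01467, 0, 0, 0, 0],
  [0, 0.02363, -0.01467, 0, 0, 0, 0],
  [0, 0.02363, -0.01467, 0, 0, 0, 0],
  [0, 0.02363, -0.01467, 0, 0, 0, 0],
  [0, 0.02363, -0.01467, 0, 0, 0, 0],
  [0, 0.02363, -0.01467, 0, 0, 0, 0],
  [0, 0, 0, 0, 0, 0, 0],
  [0, 0, 0, 0.02, 0, 0, 0],
  [0, 0, 0, 0.02, 0, 0, 0],
  [0, 0, 0, 0, 0, 0, 0],
])

```text
time_s: 24.15
tcp_pos: [0.614, -0.231, 0.0626]
eef_rot: [179.6, 0.0, -97.3]
contact_force: [0.0, 1.1, -1.7]
gripper_width: 0.0358
gripper_force: 15.0
```

>>> apply_moves([
  [0, 0, 0, 0.02, 0, 0, 0],
  [0, 0, 0, 0.014, 0, 0, 0],
  [0, 0, 0, 0.003, 0, 0, 0],
  [0, 0, 0, 0.001, 0, 0, 0],
  [0, 0, 0, 0.001, 0, 0, 0],
  [0, 0, 0, 0.0005, 0, 0, 0],
  [0, 0, 0, 0.0005, 0, 0, 0],
  [0, 0, 0, 0, 0, 0, 0],
  [0, 0, 0, 0, 0, 0, 0],
])

```text
time_s: 24.9
tcp_pos: [0.6175, -0.2314, 0.0283]
eef_rot: [-179.9, 0.0, -97.4]
contact_force: [-1.0, -0.2, 1.0]
gripper_width: 0.0361
gripper_force: 15.0
```

>>> apply_moves([
  [0.62, 0, 0, 0, 0, 0, 0],
  [0.62, 0, 0, 0, 0, 0, 0],
  [0.62, 0, 0, 0, 0, 0, 0],
  [0.62, 0, 0, -0.01, 0, 0, 0],
  [0.62, 0, 0, -0.02, 0, 0, 0],
  [0.62, 0, 0, -0.03, 0, 0, 0],
  [0.95, 0, 0, -0.012, 0, 0, 0],
  [0.95, 0, 0, 0, 0, 0, 0],
  [0.95, 0, 0, 0, 0, 0, 0],
])

```text
time_s: 25.65
tcp_pos: [0.6178, -0.2315, 0.1012]
eef_rot: [-179.8, 0.0, -97.4]
contact_force: [-0.4, -0.1, -0.7]
gripper_width: 0.069
gripper_force: 0.0
```

```bash
python3 - <<'E'
from h import *
plan(396,277,100,82.8)
for n in("top","scene"):
    c=capture(n);p=world(c);m=(abs(p[...,0]-.396)<.045)&(abs(p[...,1]-.276)<.045)&(p[...,2]>.006)
    q=(p[m][:,:2]*1000).astype(np.float32);print(n,cv2.minEnclosingCircle(q),q.mean(0))
E
```

```text
t 25.65 pos [ 617.8 -231.5  101.2] yaw -97.4 rot [-1.7984e+02  1.0000e-02 -9.7380e+01] w 0.0690 F [-0.4 -0.1 -0.7]
 turn az total -0.0020 (rows 1 of -0.0020) then tx -0.4766 ty 0.2838 tz 0.0012
top ((398.7916259765625, 268.30169677734375), 34.67346954345703) [394.89795 273.30133]
scene ((408.3376159667969, 272.84326171875), 40.06754684448242) [400.987  275.5946]
```

>>> apply_moves([
  [0.95, -0.0251, 0.01495, 0, 0, 0, 0],
  [0.95, -0.0251, 0.01495, 0, 0, 0, 0],
  [0.95, -0.0251, 0.01495, 0, 0, 0, 0],
  [0.95, -0.0251, 0.01495, 0, 0, 0, 0],
  [0.95, -0.0251, 0.01495, 0, 0, 0, 0],
  [0.95, -0.0251, 0.01495, 0, 0, 0, 0],
  [0.95, -0.0251, 0.01495, 0, 0, 0, 0],
  [0.95, -0.0251, 0.01495, 0, 0, 0, 0],
  [0.95, -0.0251, 0.01495, 0, 0, 0, 0],
  [0.95, -0.0251, 0.01495, 0, 0, 0, 0],
  [0.95, -0.0251, 0.01495, 0, 0, 0, 0],
  [0.95, -0.0251, 0.01495, 0, 0, 0, 0],
  [0.95, -0.0251, 0.01495, 0, 0, 0, 0],
  [0.95, -0.0251, 0.01495, 0, 0, 0, 0],
  [0.95, -0.0251, 0.01495, 0, 0, 0, 0],
  [0.95, -0.0251, 0.01495, 0, 0, 0, 0],
  [0.95, -0.0251, 0.01495, 0, 0, 0, 0],
  [0.95, -0.0251, 0.01495, 0, 0, 0, 0],
  [0.95, -0.0251, 0.01495, 0, 0, 0, 0],
  [0.95, 0, 0, 0, 0, 0, 0],
])

```text
time_s: 27.42
tcp_pos: [0.3956, 0.2815, 0.0991]
eef_rot: [-180.0, 0.0, -97.2]
contact_force: [1.7, 0.6, -0.2]
gripper_width: 0.0835
gripper_force: 0.0
```

>>> apply_moves([
  [0.95, 0, 0, 0.02, 0, 0, 0],
  [0.95, 0, 0, 0.02, 0, 0, 0],
  [0.95, 0, 0, 0, 0, 0, 0],
  [0.95, 0, 0, 0, 0, 0, 0],
])

```text
time_s: 27.75
tcp_pos: [0.396, 0.2769, 0.0585]
eef_rot: [179.9, -0.2, -97.4]
contact_force: [0.1, 0.1, -0.8]
gripper_width: 0.0832
gripper_force: 0.0
```

```bash
python3 - <<'E'
from h import *
plan(396,276.5,21,82.8)
a=capture("top")["frame"][60:300,110:450,::-1]
b=capture("scene")["frame"][100:340,90:490,::-1]
cv2.imwrite("pics/c.png",np.hstack([cv2.resize(a,(370,261)),cv2.resize(b,(430,261))]).copy())
E
```

```text
t 27.75 pos [396.  276.9  58.5] yaw -97.4 rot [179.91  -0.21 -97.38] w 0.0832 F [ 0.1  0.1 -0.8]
 turn az total -0.0019 (rows 1 of -0.0019) then tx 0.0004 ty 0.0000 tz 0.0375
```

View pics/c.png

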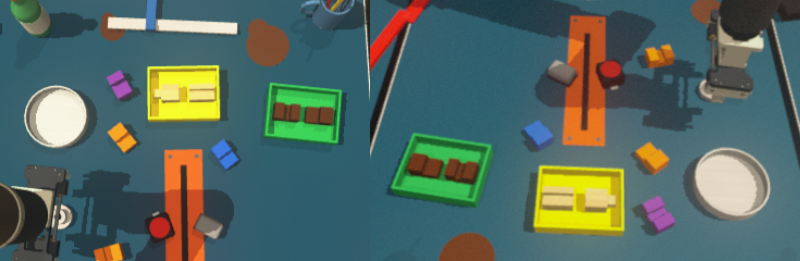

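The left panel shows both pine pieces flat in the yellow tray (183,93) and both walnut pieces flat in the green tray (303,113). The gripper is over the flange at (62,214). I'll descend and grip.

>>> apply_moves([
  [0.95, 0, 0, 0.017, 0, 0, 0],
  [0.95, 0, 0, 0.015, 0, 0, 0],
  [0.95, 0, 0, 0.005, 0, 0, 0],
  [0.95, 0, 0, 0.002, 0, 0, 0],
  [0.95, 0, 0, 0, 0, 0, 0],
  [0, 0, 0, 0, 0, 0, 0],
  [0, 0, 0, 0, 0, 0, 0],
  [0, 0, 0, 0, 0, 0, 0],
  [0, 0, 0, 0, 0, 0, 0],
  [0, 0, 0, 0, 0, 0, 0],
  [0, 0, 0, 0, 0, 0, 0],
  [0, 0, 0, 0, 0, 0, 0],
], newtons=35)

```text
time_s: 28.85
tcp_pos: [0.3967, 0.2781, 0.0208]
eef_rot: [-180.0, 0.0, -97.4]
contact_force: [-2.6, -0.3, 4.8]
gripper_width: 0.0529
gripper_force: 35.0
```

>>> apply_moves([
  [0, 0, 0, -0.01, 0, 0, 0],
  [0, 0, 0, -0.015, 0, 0, 0],
  [0, 0, 0, -0.02, 0, 0, 0],
  [0, 0, 0, -0.02, 0, 0, 0],
  [0, 0, 0, -0.02, 0, 0, 0],
  [0, 0, 0, 0, 0, 0, 0],
  [0, 0, 0, 0, 0, 0, 0],
])

```text
time_s: 29.43
tcp_pos: [0.3969, 0.2785, 0.1063]
eef_rot: [-180.0, 0.1, -97.4]
contact_force: [-0.4, 0.4, -1.7]
gripper_width: 0.0533
gripper_force: 35.0
```

```bash
python3 - <<'E'
from h import *
plan(619,284,106,-97.2)
a=capture("top")["frame"][200:320,110:270,::-1]
b=capture("scene")["frame"][100:220,360:520,::-1]
cv2.imwrite("pics/d.png",np.hstack([cv2.resize(x,(400,300),interpolation=cv2.INTER_CUBIC) for x in(a,b)]))
E
```

```text
t 29.43 pos [396.9 278.5 106.3] yaw -97.4 rot [-1.7995e+02  1.2000e-01 -9.7390e+01] w 0.0533 F [-0.4  0.4 -1.7]
 turn az total -0.0021 (rows 1 of -0.0021) then tx -0.0333 ty -0.2196 tz 0.0003
```

View pics/d.png

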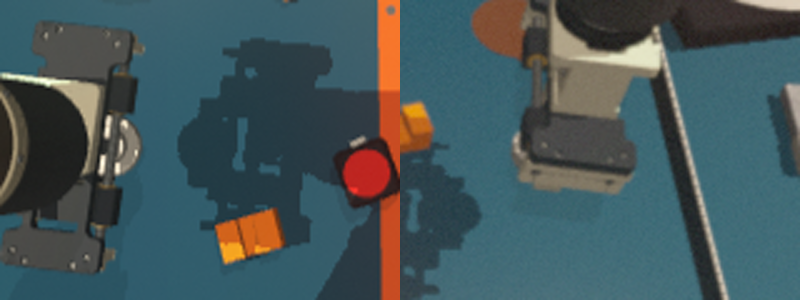

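The flange is off the table and held level, visible beside the fingers at (125,145). The force reading matches its weight. I'll carry it to the dish.

>>> apply_moves([
  [0, -0.0042, -0.02745, 0, 0, 0, 0],
  [0, -0.0042, -0.02745, 0, 0, 0, 0],
  [0, -0.0042, -0.02745, 0, 0, 0, 0],
  [0, -0.0042, -0.02745, 0, 0, 0, 0],
  [0, -0.0042, -0.02745, 0, 0, 0, 0],
  [0, -0.0042, -0.02745, 0, 0, 0, 0],
  [0, -0.0042, -0.02745, 0, 0, 0, 0],
  [0, -0.0042, -0.02745, 0, 0, 0, 0],
  [0, 0, 0, 0, 0, 0, 0],
  [0, 0, 0, 0.02, 0, 0, 0],
  [0, 0, 0, 0.02, 0, 0, 0],
  [0, 0, 0, 0, 0, 0, 0],
  [0, 0, 0, 0, 0, 0, 0],
])

```text
time_s: 30.62
tcp_pos: [0.6175, 0.282, 0.0629]
eef_rot: [179.8, -0.2, -97.4]
contact_force: [0.8, 0.2, -1.6]
gripper_width: 0.053
gripper_force: 35.0
```

>>> apply_moves([
  [0, 0, 0, 0.02, 0, 0, 0],
  [0, 0, 0, 0.014, 0, 0, 0],
  [0, 0, 0, 0.003, 0, 0, 0],
  [0, 0, 0, 0.001, 0, 0, 0],
  [0, 0, 0, 0.001, 0, 0, 0],
  [0, 0, 0, 0.0005, 0, 0, 0],
  [0, 0, 0, 0.0005, 0, 0, 0],
  [0, 0, 0, 0, 0, 0, 0],
  [0, 0, 0, 0, 0, 0, 0],
])

```text
time_s: 31.37
tcp_pos: [0.619, 0.2833, 0.0262]
eef_rot: [-180.0, 0.0, -97.4]
contact_force: [-0.6, -0.3, -1.6]
gripper_width: 0.0527
gripper_force: 35.0
```

>>> apply_moves([
  [0, 0, 0, 0.0005, 0, 0, 0],
  [0, 0, 0, 0, 0, 0, 0],
  [0, 0, 0, 0, 0, 0, 0],
])

```text
time_s: 31.62
tcp_pos: [0.619, 0.2833, 0.0259]
eef_rot: [-180.0, 0.0, -97.4]
contact_force: [-1.4, -0.7, 5.7]
gripper_width: 0.0531
gripper_force: 35.0
```

Contact. I'll release, lift clear and check.

>>> apply_moves([
  [0.8, 0, 0, 0, 0, 0, 0],
  [0.8, 0, 0, 0, 0, 0, 0],
  [0.8, 0, 0, 0, 0, 0, 0],
  [0.8, 0, 0, 0, 0, 0, 0],
  [0.8, 0, 0, -0.01, 0, 0, 0],
  [0.8, 0, 0, -0.02, 0, 0, 0],
  [0.8, 0, 0, -0.03, 0, 0, 0],
  [0.8, 0, 0, -0.03, 0, 0, 0],
  [0.8, 0, 0.03, -0.02, 0, 0, 0],
  [0.8, 0, 0.03, 0, 0, 0, 0],
  [0.8, 0, 0.03, 0, 0, 0, 0],
  [0.8, 0, 0.03, 0, 0, 0, 0],
  [0.8, 0, 0.03, 0, 0, 0, 0],
  [0.8, 0, 0.03, 0, 0, 0, 0],
  [0.8, 0, 0, 0, 0, 0, 0],
  [0.8, 0, 0, 0, 0, 0, 0],
  [0.8, 0, 0, 0, 0, 0, 0],
])

```text
time_s: 33.03
tcp_pos: [0.4407, 0.3068, 0.136]
eef_rot: [-179.9, 0.1, -97.3]
contact_force: [0.8, -0.2, -0.7]
gripper_width: 0.0702
gripper_force: 0.0
```

```bash
python3 - <<'E'
from h import *
print(get_state()["qd"].round(2))
a=capture("top")["frame"][60:330,110:450,::-1]
b=capture("scene")["frame"][130:330,90:490,::-1]
cv2.imwrite("pics/e.png",np.hstack([cv2.resize(a,(340,270)),cv2.resize(b,(460,270))]).copy())
E
```

```text
[-0.98  1.13  0.57 -0.08  0.01 -0.02]
```

View pics/e.png

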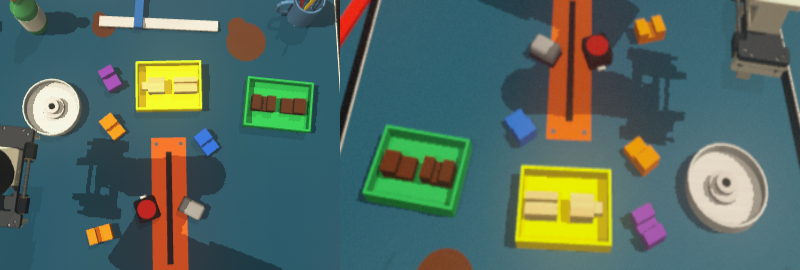

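The flange lies hub up in the dish (53,106). The pine pieces are in the yellow tray (168,87), the walnut pieces in the green tray (279,104), and the tape and sander are untouched. I'll hand in.

```bash
python3 -c "
from plant import *
print(close_job())"
```

```text
the job is handed in; nothing more can be done
None
```

The job is handed in at about 33 s: the last picture showed both pine offcuts flat in the yellow tray, both walnut offcuts flat in the green tray and the flange hub up in the dish, with the tape measure and sanding block untouched.

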